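Sort the washing-up bits under the sink

ROBOT

A 6-joint arm with a two-finger parallel gripper is mounted at the origin on the work surface. World frame = base frame: x ahead of the robot, y to its left, z up, the work surface at z = 0. Lengths are in m, angles in degrees, forces in N, time in s.
With the tool pointing down it reaches from about 0.275 to 0.975 m from the base axis. Payload 8.4 kg.
Tool frame: the origin (TCP) lies midway between the tips of the shut fingers; the grasp point (between the pads) lies 19 mm behind it (r.grasp_offset is the distance from the TCP to the grasp point, in m); z points along the fingers, y is the direction in which the jaws open and shut (so a half turn about z gives the same grasp; the last joint's range is limited). The gripper opens to 92 mm and grips with 3 to 60 N. Pads are 20 mm wide; open, the fingers measure 128 mm over their backs; the gripper's body (75 mm by 189 mm) begins 69 mm behind the grasp point.
Start: joints at [-66.601, 20.225, 93.587, -0, 66.188, -0.138], TCP at [0.25, -0.573, 0.215] pointing down, gripper open.
Joint ranges: [-150.9, 150.9], [-52.94, 120.26], [3.33, 152.33], [-74.26, 254.26], [0, 154.13], [-172.89, 172.89]. Speed limits (degrees/s): [127.2, 127.2, 159.86, 180, 180, 180].

INTERFACE

Orientations are given as [roll, pitch, yaw] about the fixed x, y, z axes, in that order (R = Rz(yaw) Ry(pitch) Rx(roll)).
In Python, from cell import r gives the robot as it stands.
- The arm moves only by the tool carry_out, never from a script. Its argument "deltas" is a list that holds one entry, the list of rows, each a list of 5 numbers: the shift along the tool's x, y, z in m, then the turn about the tool's z in rad, then the closure, from -1 (fully open) to 1 (shut), so that 0 is half open. A call has 1 to 12 rows; each row is the pose to reach, as a shift and turn from the pose commanded when the call began, along the tool's axes at that moment; what a row does not reach only later rows make up. A row lasts 1/8 s, in which the tool goes at most 62.5 mm and 10.7 degrees, less where a joint would pass 70% of its speed; a pose out of reach is approached as far as the arm can. A call with a gripper value outside its range is refused whole. The fingers move at their own pace and stop on an object; the grip force is fixed at half the most. Time passes only in rows, so rows that repeat a pose let the fingers close. It gives the time, the measured TCP pose, the force and the opening at its end, in the units of the state.
- r.state(): the state, without advancing time (a new reading comes with each control period).
- r.snapshot(name): name is "scene" or "top" or "wrist"; returns the picture (400x640x3 uint8, red, green, blue); there is no depth.
- r.calibration(name): a dict with "fx", "fy", "cx", "cy" (pixels), "k1" (the pictures are not rectified: a ray, as slopes to the right and down, at radius r is drawn at 1 + k1 r^2 times it, then the intrinsics apply), "pose" (4x4, takes a point from camera to world coordinates). Camera axes: x right, y up, looking along -z (the intrinsics and any distortion apply to the point x, -y, -z); pixel columns grow to the right and rows downward; lengths in m; the calibration is good to about 2 mm. A picture is of the moment at which its call begins: read the wrist's pose just before it. calibration takes no time and is no camera call; for the wrist camera it gives the pose at the moment of the call.
- r.finish_job(): hands the job in, once; it reports no verdict.
The state is a dict: "t": time; "joint_pos": joint angles; "dq": joint speeds; "joint_efforts": joint torques, N m; "tcp_pos": TCP position; "tcp_rot": TCP orientation; "contact_force": force on the tool from outside, world axes, zero at the start; "torque": the same for the moment, N m; "gripper_width": finger opening in m.
Only numpy, scipy, OpenCV 4.12 (cv2) and the standard library are available. Lean on these libraries where they do the work, as an engineer would, in place of code of your own. Each camera call takes 0.05 s, during which the arm holds its last target.

TASK

Sort the washing-up bits into their trays: stand both wooden hand brushes, bristles down, in the long white tray, stand both black sink plugs, stems up, side by side in the round steel dish, and lay the bar of soap flat in the small white soap dish, lined up with the dish. Everything should sit fully down inside its tray; leave the glass measuring jug and the bottle brush where they are.

Things in the scene. Friction and masses are not known exactly. Their poses are not given: they have to be found in the camera images.
- brush_a: Round hand brush, a light wooden disc 56 mm across and 12 mm thick over a pad of straw-coloured bristles 16 mm high and 50 mm across, with an upright round wooden knob 29 mm in diameter rising from 28 to 64 mm above the bristle tips; stands on its bristles. Origin: centre of the underside; z up along the knob. Rigid, about 80 g. Loose, stands somewhere in the row nearest the robot.
- brush_b: The second round hand brush, a light wooden disc 56 mm across and 12 mm thick over a pad of straw-coloured bristles 16 mm high and 50 mm across, with an upright round wooden knob 29 mm in diameter rising from 28 to 64 mm above the bristle tips; stands on its bristles. Origin: centre of the underside; z up along the knob. Rigid, about 80 g. Loose, stands somewhere in the row nearest the robot.
- plug_a: A black rubber sink plug: a round disc, 40 mm across below and 46 mm above, 14 mm thick, with an upright round stem 22 mm in diameter from 14 to 50 mm above its underside. Origin: centre of the underside; z up along the stem. Rigid, about 60 g. Loose, stands somewhere in the row nearest the robot.
- plug_b: The second black rubber sink plug: a round disc, 40 mm across below and 46 mm above, 14 mm thick, with an upright round stem 22 mm in diameter from 14 to 50 mm above its underside. Origin: centre of the underside; z up along the stem. Rigid, about 60 g. Loose, stands somewhere in the row nearest the robot.
- soap: Cream-coloured bar of hard soap, 75 mm long (its x), 48 mm wide (its y), 32 mm thick, lying flat. Origin: centre of the underside; z up. Rigid, about 130 g. Loose, stands somewhere in the row nearest the robot.
- brush_tray: Target for the two brushes: long white plastic tray without lid, in the far row, fixed to the floor. Outside 88 mm (its x) by 164 mm (its y), rim 18 mm high, walls and floor 4 mm thick, so 80 by 156 mm inside. Origin: centre of the underside; z up. Brushes fit one beside the other along y.
- plug_dish: Target for the two plugs: round shallow steel dish in the far row, fixed to the floor. 146 mm across the rim, rim 14 mm high, floor 4 mm thick, flat inside over a diameter of 132 mm. Origin: centre of the underside; z up. Plugs fit side by side.
- soap_dish: Target for the soap: small white plastic oblong dish with grey drain stripes across its floor, in the far row, fixed to the floor. Outside 82 mm (its x) by 108 mm (its y, the soap's long side goes along it), rim 12 mm high, walls and floor 4 mm thick, so 74 by 100 mm inside. Origin: centre of the underside; z up.
- jug: Bystander: small open glass measuring jug, 76 mm across the rim, 92 mm high, its handle reaching 67 mm from the axis along its -x; stands in the near row among the things to sort. Origin: centre of the underside. Must stay where it is.
- bottle_brush: Bystander: bottle brush 260 mm long (its x) lying beyond the trays, roughly along world y, with a straw-coloured head 36 mm thick and a grey handle. Origin: on the floor below its middle. Must stay where it is.
Not all that is in view belongs to the job. Several things have the shape of the soap; the one meant has the colours described above.

How it is judged (in metres and radians):
At the end, for the whole second after the job is handed in: Brushes within 17 mm (across) and 55 mm (along) of the long tray's middle, plugs within 48 mm of the round dish's, soap within 18 mm of the soap dish's along each axis, aligned within 0.4 rad; each on its tray's floor (underside below 9 mm), tilted under 0.15 rad, released, at rest (x of brush_a in the frame of brush_tray between -0.017 and 0.017 m and y of brush_a in the frame of brush_tray between -0.055 and 0.055 m and z of brush_a in the frame of brush_tray between 0 and 0.009 m and angle between each of brush_a, brush_b, plug_a, plug_b, soap's own z axis and vertical below 0.15 rad and linear speed of each of brush_a, brush_b, plug_a, plug_b, soap below 0.02 m/s and angular speed of each of brush_a, brush_b, plug_a, plug_b, soap below 0.3 rad/s and x of brush_b in the frame of brush_tray between -0.017 and 0.017 m and y of brush_b in the frame of brush_tray between -0.055 and 0.055 m and z of brush_b in the frame of brush_tray between 0 and 0.009 m and horizontal distance between each of plug_a, plug_b and plug_dish below 0.048 m and z of plug_a in the frame of plug_dish between 0 and 0.009 m and z of plug_b in the frame of plug_dish between 0 and 0.009 m and angle between the x axis of soap and the y axis of soap_dish, either way round below 0.4 rad and x of soap in the frame of soap_dish between -0.018 and 0.018 m and y of soap in the frame of soap_dish between -0.018 and 0.018 m and z of soap in the frame of soap_dish between 0 and 0.009 m); the robot touches nothing.
It fails at once if the measuring jug is moved by more than 20 mm (distance of jug from where it was at the start of the episode above 0.02 m).
It fails at once if the bottle brush is moved by more than 20 mm (distance of bottle_brush from where it was at the start of the episode above 0.02 m).
It also fails if it takes over 128 s, if anything falls off the work surface, if the arm or the gripper's body presses on something with over 40 N, if the wrist force passes 120 N, or if a joint passes its speed limit or range.

## Working session

There is one attempt and no reset: what is moved stays moved. The work goes in short steps, Python scripts to look and compute and a tool call to move; the robot and the scene stay as the last step left them, time stands still between calls to the robot, and variables do not carry over. Pictures are saved under pics/ and viewed, and the job is handed in when it is done.

Besides the shell and the picture viewer there is one more tool, called after ">>>" as name(argument=value, ...) on one line, values as JSON. carry_out: Moves the arm, as the interface text tells. Its arguments: {"type":"object","properties":{"deltas":{"type":"array"}},"required":["deltas"]}

```bash
ls; mkdir -p pics; python3 - <<'E'
from cell import r
import cv2
print(r.state())
for n in ("top","scene"):
    im=r.snapshot(n); cv2.imwrite(f"pics/{n}0.png",im[:,:,::-1])
    c=r.calibration(n); print(n,{k:c[k] for k in c if k!="pose"}); print(c["pose"])
E
```

```text
pics
{'t': 0.0, 'joint_pos': array([-6.66021705e+01,  2.02621782e+01,  9.36285645e+01, -1.15769876e-03,
        6.61868932e+01, -1.38020550e-01]), 'dq': array([ 0.03226114,  0.0405453 ,  0.00524569, -0.01018345,  0.11072041,
       -0.09650014]), 'joint_efforts': array([-2.36939901e-03, -5.93849516e+01, -3.34225023e+01,  6.95431419e-02,
        2.35679263e-02, -1.71256511e-04]), 'tcp_pos': array([ 0.2493722 , -0.57256453,  0.21387087]), 'tcp_rot': array([-1.79922362e+02,  8.71485507e-04,  2.35363187e+01]), 'contact_force': array([ 0.10354899, -0.15481979, -0.59556076]), 'torque': array([ 0.04940164,  0.04608584, -0.02058363]), 'gripper_width': 0.09163794234194095}
top {'fx': 420.27515298441847, 'fy': 420.27515298441847, 'cx': 324.5153060156727, 'cy': 196.8213276822658, 'k1': -0.0754170310363019}
[[-0.01225681  0.99735403 -0.0716569   0.46125947]
 [-0.99991123 -0.0118506   0.00609124  0.03088738]
 [ 0.00522595  0.0717252   0.99741074  1.2770024 ]
 [ 0.          0.          0.          1.        ]]
scene {'fx': 434.1431577941288, 'fy': 434.1431577941288, 'cx': 319.5874592370802, 'cy': 201.52611377604111, 'k1': -0.06781655460452463}
[[ 0.83242833 -0.29711351  0.46774634  1.05363964]
 [ 0.55411469  0.45312352 -0.69830938 -0.7303281 ]
 [-0.00446972  0.84047763  0.54182781  0.62730123]
 [ 0.          0.          0.          1.        ]]
```

View pics/top0.png

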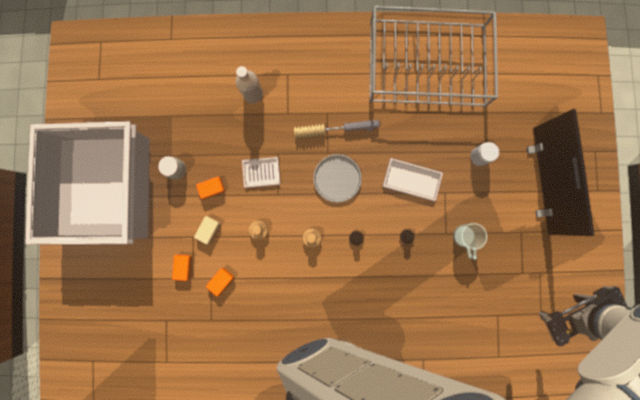

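View pics/scene0.png

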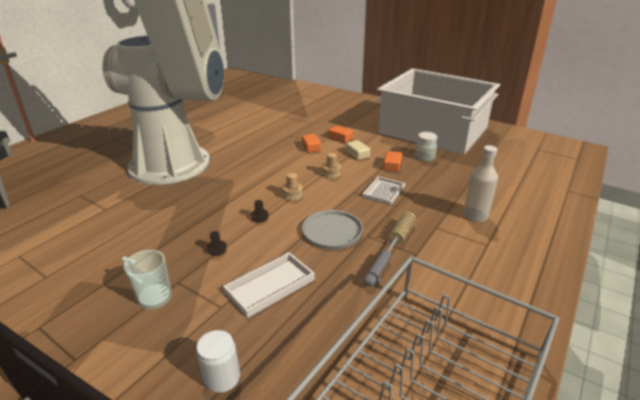

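The top view shows all items in one row: soap (207,230), brushes (258,230) and (312,238), plugs (356,239) and (407,237), jug (471,237). Behind them are the soap dish (262,172), round dish (338,179) and long tray (412,180). I'll zoom in and measure.

```bash
cat > h.py <<'E'
import cv2, numpy as np
from cell import r
def rays(cal,uv):
    K=np.array([[cal["fx"],0,cal["cx"]],[0,cal["fy"],cal["cy"]],[0,0,1]])
    n=cv2.undistortPoints(np.array(uv,float).reshape(-1,1,2),K,np.array([cal["k1"],0,0,0.]))[:,0]
    d=np.c_[n[:,0],-n[:,1],-np.ones(len(n))]
    P=np.array(cal["pose"]); return P[:3,3],d@P[:3,:3].T
def plane(cal,uv,z):
    o,d=rays(cal,uv); return o+d*((z-o[2])/d[:,2])[:,None]
def pix(cal,X):
    P=np.array(cal["pose"]); X=np.array(X,float).reshape(-1,3)
    c=(X-P[:3,3])@P[:3,:3]*np.array([1,-1,-1])
    K=np.array([[cal["fx"],0,cal["cx"]],[0,cal["fy"],cal["cy"]],[0,0,1]])
    return cv2.projectPoints(c,np.zeros(3),np.zeros(3),K,np.array([cal["k1"],0,0,0.]))[0][:,0]
E
python3 - <<'E'
from h import *
im=cv2.imread("pics/top0.png"); 
c=im[120:300,160:360]; cv2.imwrite("pics/cl.png",cv2.resize(c,None,fx=4,fy=3.3333*1,interpolation=cv2.INTER_CUBIC) if 0 else cv2.resize(c,(660,594),interpolation=cv2.INTER_CUBIC))
c=im[120:300,300:500]; cv2.imwrite("pics/cr.png",cv2.resize(c,(660,594),interpolation=cv2.INTER_CUBIC))
E
```

```text
(no output)
```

View pics/cl.png

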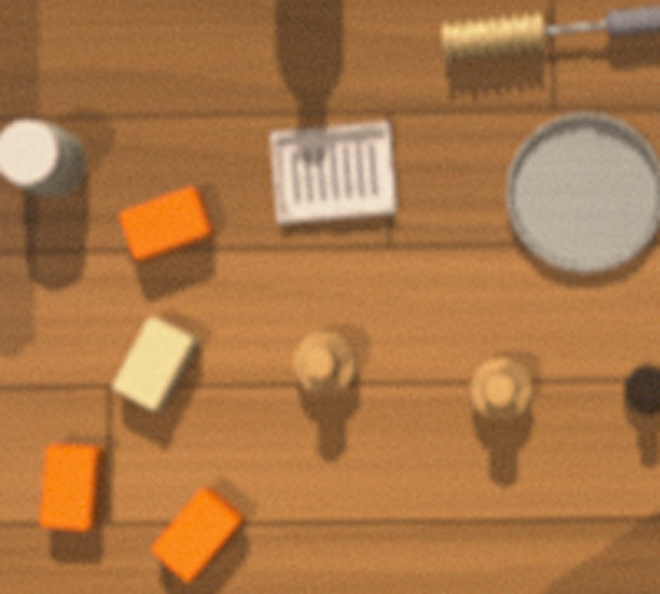

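View pics/cr.png

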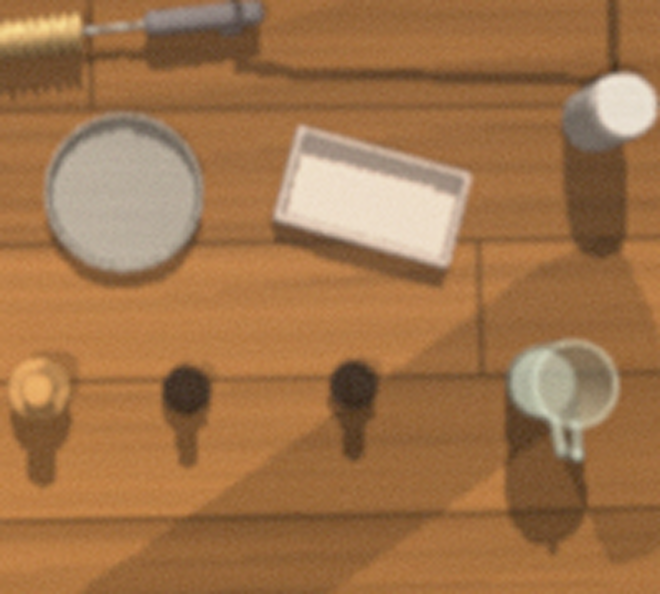

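```bash
python3 - <<'E'
from h import *
im=cv2.imread("pics/top0.png"); hsv=cv2.cvtColor(im,cv2.COLOR_BGR2HSV); cal=r.calibration("top")
def blob(box,mask):
    x0,y0,x1,y1=box; m=np.zeros(mask.shape,np.uint8); m[y0:y1,x0:x1]=mask[y0:y1,x0:x1]
    cs,_=cv2.findContours(m,cv2.RETR_EXTERNAL,cv2.CHAIN_APPROX_NONE); return max(cs,key=cv2.contourArea)
H,S,V=[hsv[:,:,i].astype(int) for i in range(3)]
for nm,(u,v) in dict(soap=(207,230),brush=(258,232),knob=(257,229),knob2=(311,237),plug=(356,239),dish=(338,179),sd=(250,180),tray=(412,183),wood=(290,220),shadow=(407,250)).items(): print(nm,hsv[v,u])
soap=((S<150)&(V>150)).astype(np.uint8)*255
white=((S<75)&(V>100)).astype(np.uint8)*255
black=(V<62).astype(np.uint8)*255
def rect(n,box,mask,z):
    c=blob(box,mask); p=plane(cal,c.reshape(-1,2),z)[:,:2]
    (cx,cy),wh,a=cv2.minAreaRect(p.astype(np.float32)); print(n,cx,cy,wh,a,"rad",np.hypot(cx,cy))
rect("soap",(190,210,225,250),soap,.032)
rect("sdish",(238,150,290,195),white,.012)
rect("tray",(380,150,450,205),white,.018)
c=blob((310,150,365,207),((S<90)&(V>60)).astype(np.uint8)*255)
p=plane(cal,c.reshape(-1,2),.014)[:,:2];print("dish",cv2.fitEllipse(p.astype(np.float32)), cv2.minEnclosingCircle(p.astype(np.float32)))
for box in ((340,225,372,247),(392,225,424,246)):
    c=blob(box,black);p=plane(cal,c.reshape(-1,2),.014)[:,:2];print("plug",cv2.fitEllipse(p.astype(np.float32)),cv2.contourArea(c))
# crop points (cl.png scale 3.3, off 160,120) of knob tops / discs
def cp(u,v,z,off=160): return plane(cal,[(off+(u+.5)/3.3-.5,120+(v+.5)/3.3-.5)],z)[0]
print("knobs",cp(320,362,.064),cp(499,388,.064))
print("disc",cp(324,362,.028),cp(502,390,.028))
print("jug base",cp(544,383,0,300),"rim",cp(574,383,.092,300), "plug stem guesses")
E
```

```text
soap [ 22  91 241]
brush [ 16 142 226]
knob [ 16 140 230]
knob2 [ 17 137 232]
plug [10 99 72]
dish [ 17  42 184]
sd [ 12  46 204]
tray [ 17  40 236]
wood [ 14 156 193]
shadow [ 14 160  89]
soap 0.45802703499794006 0.37790945172309875 (0.05213050916790962, 0.08380753546953201) 58.74409866333008 rad 0.5938049498704582
sdish 0.6298706531524658 0.21554453670978546 (0.0839637890458107, 0.10956936329603195) 4.473169803619385 rad 0.665730040638208
tray 0.6015742421150208 -0.2435218095779419 (0.16664408147335052, 0.09131895005702972) 73.9205322265625 rad 0.6489949464490282
dish ((0.6086474657058716, -0.015561395324766636), (0.1423584371805191, 0.14401209354400635), 76.27487182617188) ((0.6086881160736084, -0.015569202601909637), 0.07364575564861298)Traceback (most recent call last):
  File "<stdin>", line 20, in <module>
cv2.error: OpenCV(4.12.0) /io/opencv/modules/imgproc/src/shapedescr.cpp:361: error: (-201:Incorrect size of input array) There should be at least 5 points to fit the ellipse in function 'fitEllipseNoDirect'
```

```bash
python3 - <<'E'
from h import *
im=cv2.imread("pics/top0.png"); hsv=cv2.cvtColor(im,cv2.COLOR_BGR2HSV); cal=r.calibration("top")
V=hsv[:,:,2];S=hsv[:,:,1]
for t in (70,76,82):
  for box in ((344,229,368,247),(395,227,419,245)):
    x0,y0,x1,y1=box; m=np.zeros(V.shape,np.uint8); m[y0:y1,x0:x1]=(V[y0:y1,x0:x1]<t)*255
    c=max(cv2.findContours(m,0,1)[0],key=cv2.contourArea);p=plane(cal,c.reshape(-1,2),.014)[:,:2].astype(np.float32)
    print("plug",t,cv2.minEnclosingCircle(p),cv2.boundingRect(c))
def cp(u,v,z,off=160): return plane(cal,[(off+(u+.5)/3.3-.5,120+(v+.5)/3.3-.5)],z)[0].round(4)
print("knobs",cp(320,362,.064),cp(499,388,.064))
print("disc",cp(324,362,.028),cp(502,390,.028))
print("plug disc",cp(186,388,.02,300),cp(353,384,.02,300))
print("jug base",cp(544,383,0,300),"rim",cp(574,383,.092,300))
# scene crop
s=cv2.imread("pics/scene0.png")[130:310,190:440]; cv2.imwrite("pics/sc.png",cv2.resize(s,None,fx=3.2,fy=3.2,interpolation=cv2.INTER_CUBIC))
E
```

```text
plug 70 ((0.4268481731414795, -0.0698530450463295), 0.0179006177932024) (351, 233, 12, 12)
plug 70 ((0.4281029999256134, -0.22227069735527039), 0.018620820716023445) (401, 231, 12, 13)
plug 76 ((0.427186518907547, -0.06964516639709473), 0.018986128270626068) (350, 232, 13, 13)
plug 76 ((0.42855292558670044, -0.22340171039104462), 0.019700787961483) (401, 231, 12, 13)
plug 82 ((0.4267142117023468, -0.07001439481973648), 0.019548997282981873) (350, 232, 13, 13)
plug 82 ((0.4285743236541748, -0.22283197939395905), 0.020629826933145523) (401, 230, 13, 14)
knobs [0.4567 0.2203 0.064 ] [0.4324 0.0642 0.064 ]
disc [0.4566 0.2223 0.028 ] [0.4297 0.0625 0.028 ]
plug disc [ 0.4296 -0.0693  0.02  ] [ 0.4311 -0.221   0.02  ]
jug base [ 0.4286 -0.4037  0.    ] rim [ 0.4305 -0.3987  0.092 ]
```

View pics/sc.png

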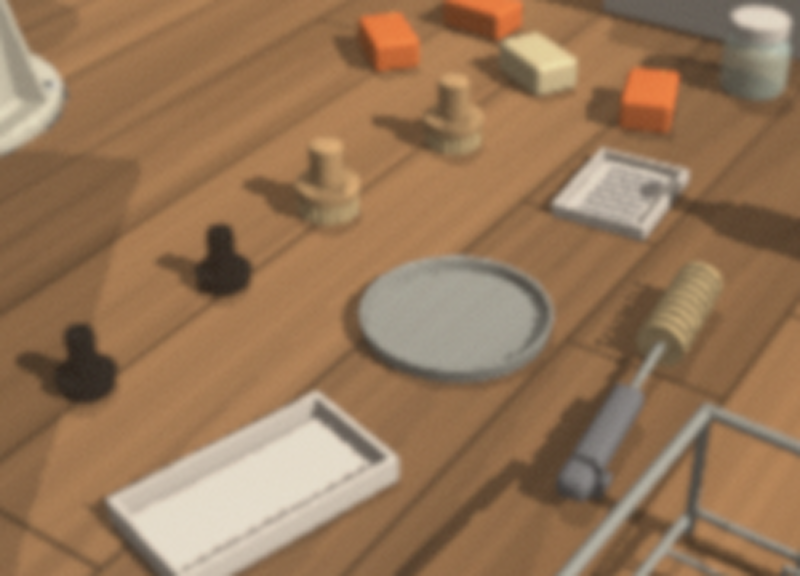

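```bash
cat > d.py <<'E'
import sys
from h import *
from scipy.spatial.transform import Rotation as Ro
s=r.state(); p=s["tcp_pos"]; R=Ro.from_euler("xyz",s["tcp_rot"],degrees=True)
print("t %.2f"%s["t"],"tcp",p.round(4),s["tcp_rot"].round(2),"F",s["contact_force"].round(1),"w %.4f"%s["gripper_width"])
a=np.array(sys.argv[1:],float).reshape(-1,4)
for x,y,z,psi in a:
    d=R.inv().apply(np.array([x,y,z])-p); t=-np.radians((psi-s["tcp_rot"][2]+180)%360-180)
    print([x,y,z,psi],"->",d.round(4),round(t,4))
E
python3 d.py .430 -.222 .17 74
```

```text
t 0.10 tcp [ 0.2494 -0.5726  0.2139] [-179.92    0.     23.54] F [-0.2 -0.9  0.6] w 0.0924
[np.float64(0.43), np.float64(-0.222), np.float64(0.17), np.float64(74.0)] -> [ 0.3056 -0.2492  0.0442] -0.8807
```

>>> carry_out(deltas=[[[0.306, -0.249, 0.044, -0.881, -1], [0.306, -0.249, 0.044, -0.881, -1], [0.306, -0.249, 0.044, -0.881, -1], [0.306, -0.249, 0.044, -0.881, -1], [0.306, -0.249, 0.044, -0.881, -1], [0.306, -0.249, 0.044, -0.881, -1], [0.306, -0.249, 0.044, -0.881, -1], [0.306, -0.249, 0.044, -0.881, -1], [0.306, -0.249, 0.044, -0.881, -1], [0.306, -0.249, 0.044, -0.881, -1]]])

```text
t: 1.35
tcp_pos: [0.4303, -0.2235, 0.1707]
tcp_rot: [180.0, 0.0, 73.9]
contact_force: [0.5, -0.4, 1.1]
gripper_width: 0.092
```

```bash
python3 d.py .430 -.222 .02 74; python3 - <<'E'
from h import *
cal=r.calibration("wrist"); im=r.snapshot("wrist"); cv2.imwrite("pics/w1.png",im[:,:,::-1])
print(cal, pix(cal,[[.430,-.222,.05],[.430,-.222,.014],[.429,-.0695,.05]]))
E
```

```text
t 1.35 tcp [ 0.4303 -0.2235  0.1707] [1.7999e+02 1.0000e-02 7.3940e+01] F [ 0.5 -0.4  1.1] w 0.0920
[np.float64(0.43), np.float64(-0.222), np.float64(0.02), np.float64(74.0)] -> [ 0.0014 -0.0007  0.1507] -0.0011
{'fx': 322.6056741089071, 'fy': 322.6056741089071, 'cx': 319.81848161298575, 'cy': 202.90397608495087, 'k1': -0.006559197526858538, 'pose': array([[ 9.60868398e-01,  2.68684596e-01,  6.73832978e-02,
         4.49886109e-01],
       [-2.77003872e-01,  9.31227654e-01,  2.36820419e-01,
        -1.56773450e-01],
       [ 8.80808371e-04, -2.46218691e-01,  9.69213898e-01,
         3.39671972e-01],
       [ 0.00000000e+00,  0.00000000e+00,  0.00000000e+00,
         1.00000000e+00]])} [[318.41431647 197.22388158]
 [318.53093664 189.2183622 ]
 [265.04399485  21.98135085]]
```

View pics/w1.png

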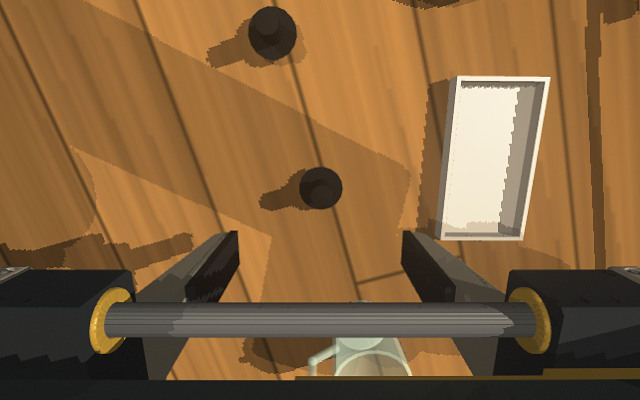

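The wrist view shows this plug's disc at (321,188), the other plug at (272,33), and the tray rim corners near (457,77), (550,77), (523,240), (436,238). I'll refine the positions from this view.

```bash
python3 - <<'E'
from h import *
cal=r.calibration("wrist"); im=cv2.imread("pics/w1.png"); V=im.max(2)
for box in ((285,150,360,225),(240,0,305,75)):
    x0,y0,x1,y1=box
    m=np.zeros(V.shape,np.uint8); m[y0:y1,x0:x1]=(V[y0:y1,x0:x1]<55)*255
    c=max(cv2.findContours(m,0,1)[0],key=cv2.contourArea)
    p=plane(cal,c.reshape(-1,2),.014)[:,:2].astype(np.float32); print(cv2.boundingRect(c),cv2.minEnclosingCircle(p),cv2.fitEllipse(p))
q=plane(cal,[(457,77),(550,77),(523,240),(438,238)],.018)[:,:2]
print(q,q.mean(0),[np.hypot(*(q[i]-q[(i+1)%4])) for i in range(4)])
d=q[0]-q[3];print(np.degrees(np.arctan2(d[1],d[0])));d=q[1]-q[2];print(np.degrees(np.arctan2(d[1],d[0])))
E
```

```text
(300, 168, 42, 41) ((0.4321388900279999, -0.2213980108499527), 0.022077476605772972) ((0.4320732653141022, -0.22138729691505432), (0.04256349056959152, 0.042827289551496506), 55.267845153808594)
(249, 7, 47, 52) ((0.42966681718826294, -0.06900767236948013), 0.021976349875330925) ((0.42970409989356995, -0.06898073107004166), (0.04267161712050438, 0.043041400611400604), 171.29209899902344)
[[ 0.58496579 -0.15392217]
 [ 0.66933621 -0.17799331]
 [ 0.62383041 -0.33435117]
 [ 0.53719754 -0.30691213]] [ 0.60383249 -0.2432947 ] [np.float64(0.08773703102384123), np.float64(0.16284520158319138), np.float64(0.09087439355510434), np.float64(0.16027393358965858)]
72.66000422070044
73.77309429061646
```

>>> carry_out(deltas=[[[0.002, 0.001, 0.06, 0, -0.3], [0.002, 0.001, 0.12, 0, -0.3], [0.002, 0.001, 0.149, 0, -0.3], [0.002, 0.001, 0.149, 0, -0.3], [0.002, 0.001, 0.149, 0, 1], [0.002, 0.001, 0.149, 0, 1], [0.002, 0.001, 0.149, 0, 1], [0.002, 0.001, 0.149, 0, 1], [0.002, 0.001, 0.149, 0, 1], [0.002, 0.001, 0.149, 0, 1]]])

```text
t: 2.65
tcp_pos: [0.4326, -0.221, 0.0222]
tcp_rot: [180.0, 0.0, 74.0]
contact_force: [-0.6, 0.2, 7.2]
gripper_width: 0.0211
```

```bash
python3 d.py .431 -.2215 .10 74 .601 -.0435 .09 74 .601 -.0435 .0265 74
```

```text
t 2.65 tcp [ 0.4326 -0.221   0.0222] [1.7995e+02 1.0000e-02 7.4020e+01] F [-0.6  0.2  7.2] w 0.0211
[np.float64(0.431), np.float64(-0.2215), np.float64(0.1), np.float64(74.0)] -> [-0.0009 -0.0013 -0.0778] 0.0004
[np.float64(0.601), np.float64(-0.0435), np.float64(0.09), np.float64(74.0)] -> [ 0.217   0.1131 -0.0678] 0.0004
[np.float64(0.601), np.float64(-0.0435), np.float64(0.0265), np.float64(74.0)] -> [ 0.217   0.113  -0.0043] 0.0004
```

>>> carry_out(deltas=[[[0, 0, -0.06, 0, 1], [0.01, 0.005, -0.08, 0, 1], [0.217, 0.113, -0.078, 0, 1], [0.217, 0.113, -0.078, 0, 1], [0.217, 0.113, -0.078, 0, 1], [0.217, 0.113, -0.078, 0, 1], [0.217, 0.113, -0.078, 0, 1], [0.217, 0.113, -0.078, 0, 1]]])

```text
t: 3.65
tcp_pos: [0.5996, -0.0436, 0.0992]
tcp_rot: [-179.9, 0.0, 74.0]
contact_force: [-0.4, 0.6, -1.3]
gripper_width: 0.0214
```

```bash
python3 d.py .601 -.0435 .0265 74; python3 - <<'E'
from h import *
cal=r.calibration("wrist"); im=r.snapshot("wrist"); cv2.imwrite("pics/w2.png",im[:,:,::-1])
print(pix(cal,[[.6087,-.0156,.004],[.6087-.073,-.0156,.014],[.6087+.073,-.0156,.014],[.6087,.0574,.014]]))
E
```

```text
t 3.65 tcp [ 0.5996 -0.0436  0.0992] [-1.7992e+02  3.0000e-02  7.4050e+01] F [-0.4  0.6 -1.3] w 0.0214
[np.float64(0.601), np.float64(-0.0435), np.float64(0.0265), np.float64(74.0)] -> [0.0005 0.0014 0.0727] 0.0008
[[320.59205941 171.23727849]
 [233.95323054 197.73133838]
 [410.69493387 147.61821883]
 [293.58835212  79.2633505 ]]
```

View pics/w2.png

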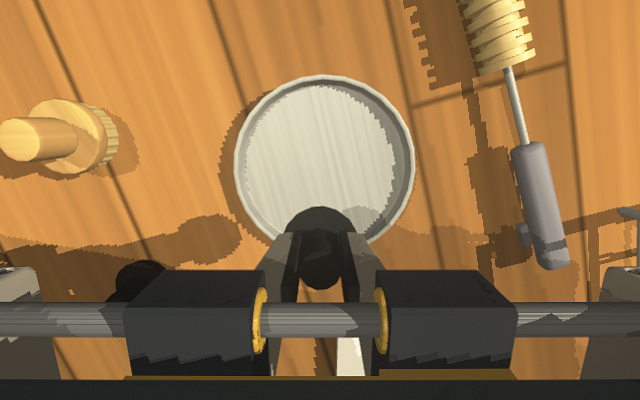

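The dish rim matches the prediction, with the left edge near column 235 and the top near row 76. The plug is held upright, so I'll lower and release it.

>>> carry_out(deltas=[[[0.001, 0.001, 0.05, 0, 1], [0.001, 0.001, 0.073, 0, 1], [0.001, 0.001, 0.073, 0, 1], [0.001, 0.001, 0.073, 0, 1], [0.001, 0.001, 0.073, 0, 0], [0.001, 0.001, 0.073, 0, 0], [0.001, 0.001, 0.073, 0, 0], [0.001, 0.001, 0.02, 0, 0], [0.001, 0.001, -0.02, 0, 0]]])

```text
t: 4.82
tcp_pos: [0.602, -0.0426, 0.1211]
tcp_rot: [180.0, -0.0, 74.0]
contact_force: [0.6, -0.6, -0.3]
gripper_width: 0.0458
```

```bash
python3 d.py .4297 -.069 .11 74
```

```text
t 4.83 tcp [ 0.602  -0.0426  0.1211] [179.99  -0.    74.02] F [ 0.6 -0.6 -0.3] w 0.0458
[np.float64(0.4297), np.float64(-0.069), np.float64(0.11), np.float64(74.0)] -> [-0.0728 -0.1584  0.011 ] 0.0004
```

>>> carry_out(deltas=[[[-0.073, -0.158, 0.0, 0, -0.3], [-0.073, -0.158, 0.0, 0, -0.3], [-0.073, -0.158, 0.011, 0, -0.3], [-0.073, -0.158, 0.011, 0, -0.3], [-0.073, -0.158, 0.06, 0, -0.3], [-0.073, -0.158, 0.099, 0, -0.3], [-0.073, -0.158, 0.099, 0, -0.3], [-0.073, -0.158, 0.099, 0, 1], [-0.073, -0.158, 0.099, 0, 1], [-0.073, -0.158, 0.099, 0, 1], [-0.073, -0.158, 0.099, 0, 1]]])

```text
t: 6.2
tcp_pos: [0.4302, -0.0694, 0.0212]
tcp_rot: [179.9, -0.0, 74.0]
contact_force: [-0.4, 0.0, 0.8]
gripper_width: 0.0222
```

```bash
python3 d.py .6167 .0123 .11 74;  python3 - <<'E'
from h import *
im=r.snapshot("scene"); s=im[130:310,190:440,::-1]; cv2.imwrite("pics/s2.png",cv2.resize(s,None,fx=3.2,fy=3.2))
E
```

```text
t 6.20 tcp [ 0.4302 -0.0694  0.0212] [ 1.7994e+02 -1.0000e-02  7.4010e+01] F [-0.4  0.   0.8] w 0.0222
[np.float64(0.6167), np.float64(0.0123), np.float64(0.11), np.float64(74.0)] -> [ 0.1299  0.1569 -0.0886] 0.0002
```

View pics/s2.png

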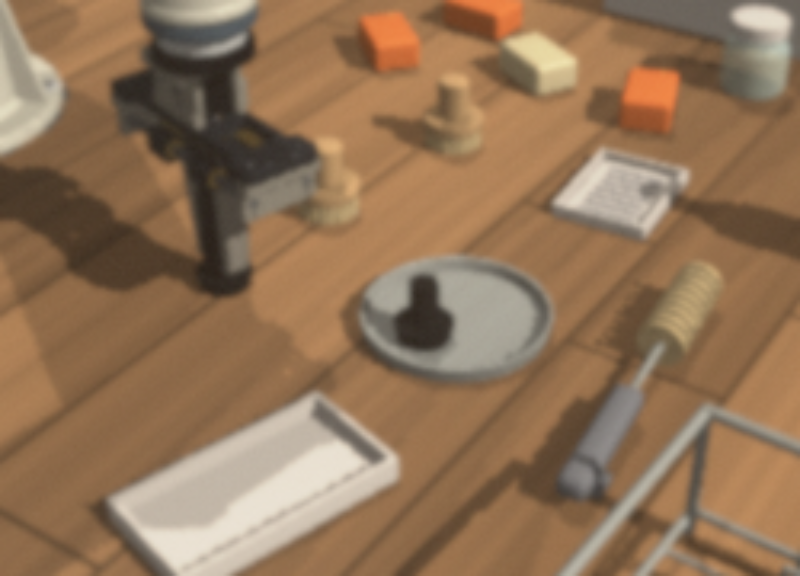

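The first plug stands in the dish. Now I'll carry the second one over.

>>> carry_out(deltas=[[[0, 0, -0.06, 0, 1], [0.01, 0.01, -0.089, 0, 1], [0.13, 0.157, -0.089, 0, 1], [0.13, 0.157, -0.089, 0, 1], [0.13, 0.157, -0.089, 0, 1], [0.13, 0.157, -0.089, 0, 1], [0.13, 0.157, -0.089, 0, 1], [0.13, 0.157, -0.089, 0, 1]]])

```text
t: 7.25
tcp_pos: [0.615, 0.0118, 0.1094]
tcp_rot: [-179.9, 0.0, 74.0]
contact_force: [0.1, -1.1, -1.5]
gripper_width: 0.021
```

```bash
python3 d.py .6167 .0123 .0257 74
```

```text
t 7.25 tcp [0.615  0.0118 0.1094] [-1.7993e+02  3.0000e-02  7.3980e+01] F [ 0.1 -1.1 -1.5] w 0.0210
[np.float64(0.6167), np.float64(0.0123), np.float64(0.0257), np.float64(74.0)] -> [0.001  0.0016 0.0837] -0.0003
```

>>> carry_out(deltas=[[[0.001, 0.001, 0.05, 0, 1], [0.001, 0.001, 0.084, 0, 1], [0.001, 0.001, 0.084, 0, 1], [0.001, 0.001, 0.084, 0, 1], [0.001, 0.001, 0.084, 0, 0], [0.001, 0.001, 0.084, 0, 0], [0.001, 0.001, 0.084, 0, 0], [0.001, 0.001, 0.03, 0, 0], [0.001, 0.001, -0.02, 0, 0], [0.001, 0.001, -0.02, 0, 0]]])

```text
t: 8.5
tcp_pos: [0.6207, 0.0132, 0.134]
tcp_rot: [179.6, -0.1, 74.0]
contact_force: [-0.5, -0.2, -0.7]
gripper_width: 0.0462
```

```bash
python3 d.py .431 .063 .16 74
```

```text
t 8.50 tcp [0.6207 0.0132 0.134 ] [ 1.7959e+02 -1.3000e-01  7.4020e+01] F [-0.5 -0.2 -0.7] w 0.0462
[np.float64(0.431), np.float64(0.063), np.float64(0.16), np.float64(74.0)] -> [-0.0043 -0.1959 -0.0274] 0.0003
```

>>> carry_out(deltas=[[[-0.004, -0.194, -0.02, 0, -0.2], [-0.004, -0.194, -0.02, 0, -0.2], [-0.004, -0.194, -0.02, 0, -0.2], [-0.004, -0.194, -0.02, 0, -0.2], [-0.004, -0.194, -0.02, 0, -0.2], [-0.004, -0.194, -0.02, 0, -0.2]]])

```text
t: 9.25
tcp_pos: [0.4317, 0.0625, 0.1495]
tcp_rot: [180.0, -0.0, 74.0]
contact_force: [-0.8, -0.4, -0.3]
gripper_width: 0.0549
```

```bash
python3 d.py .431 .063 .038 74;  python3 - <<'E'
from h import *
im=r.snapshot("scene"); s=im[130:310,190:440,::-1]; cv2.imwrite("pics/s3.png",cv2.resize(s,None,fx=3.2,fy=3.2))
cal=r.calibration("wrist"); im=r.snapshot("wrist"); cv2.imwrite("pics/w3.png",im[:,:,::-1])
print(pix(cal,[[.431,.063,.064],[.431,.063,.028],[.4566,.2213,.028]]))
E
```

```text
t 9.25 tcp [0.4317 0.0625 0.1495] [ 1.7996e+02 -1.0000e-02  7.4000e+01] F [-0.8 -0.4 -0.3] w 0.0549
[np.float64(0.431), np.float64(0.063), np.float64(0.038), np.float64(74.0)] -> [ 0.0002 -0.0009  0.1115] 0.0
[[318.2251733  208.36516099]
 [318.36477344 198.15860964]
 [294.45149837   5.97701477]]
```

View pics/s3.png

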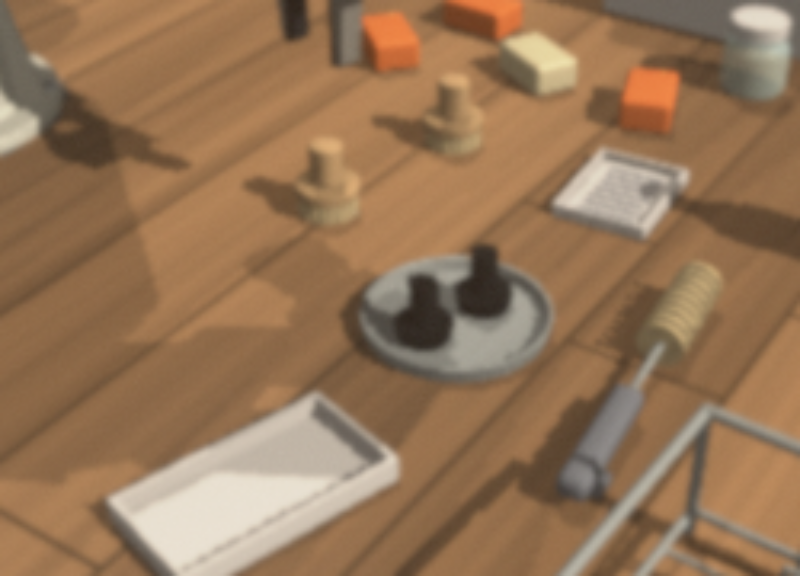

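View pics/w3.png

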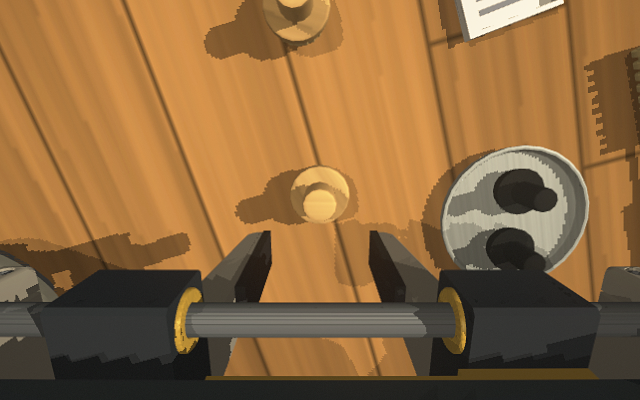

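Both plugs stand in the dish. The brush knob at (320,205) is within about 3 px of the prediction. I'll descend and grip it.

>>> carry_out(deltas=[[[0.002, 0.0, 0.06, 0, -0.2], [0.002, 0.0, 0.112, 0, -0.2], [0.002, 0.0, 0.112, 0, -0.2], [0.002, 0.0, 0.112, 0, 1], [0.002, 0.0, 0.112, 0, 1], [0.002, 0.0, 0.112, 0, 1], [0.002, 0.0, 0.112, 0, 1], [0.002, 0.0, 0.112, 0, 1], [0.002, 0.0, 0.05, 0, 1], [0.002, 0.0, 0.0, 0, 1]]])

```text
t: 10.6
tcp_pos: [0.4307, 0.0646, 0.1517]
tcp_rot: [180.0, -0.0, 74.0]
contact_force: [1.2, 0.3, -0.5]
gripper_width: 0.0281
```

```bash
python3 d.py .5925 -.280 .14 74
```

```text
t 10.60 tcp [0.4307 0.0646 0.1517] [ 1.7998e+02 -1.0000e-02  7.4010e+01] F [ 1.2  0.3 -0.5] w 0.0281
[np.float64(0.5925), np.float64(-0.28), np.float64(0.14), np.float64(74.0)] -> [-0.2867  0.2504  0.0118] 0.0002
```

>>> carry_out(deltas=[[[-0.287, 0.25, 0.012, 0, 1], [-0.287, 0.25, 0.012, 0, 1], [-0.287, 0.25, 0.012, 0, 1], [-0.287, 0.25, 0.012, 0, 1], [-0.287, 0.25, 0.012, 0, 1], [-0.287, 0.25, 0.012, 0, 1], [-0.287, 0.25, 0.012, 0, 1], [-0.287, 0.25, 0.012, 0, 1], [-0.287, 0.25, 0.012, 0, 1], [-0.287, 0.25, 0.012, 0, 1]]])

```text
t: 11.85
tcp_pos: [0.5918, -0.2789, 0.138]
tcp_rot: [-180.0, -0.0, 74.1]
contact_force: [0.2, 0.2, -0.9]
gripper_width: 0.0284
```

```bash
python3 d.py .5925 -.28 .043 74;  python3 - <<'E'
from h import *
cal=r.calibration("wrist"); im=r.snapshot("wrist"); cv2.imwrite("pics/w4.png",im[:,:,::-1])
c=np.array([.603,-.2434]);y=np.array([.276,.961]);x=np.array([.961,-.276])
print(pix(cal,[[*(c+a*x*.044+b*y*.082),.018] for a,b in((-1,1),(1,1),(1,-1),(-1,-1))]))
E
```

```text
t 11.85 tcp [ 0.5918 -0.2789  0.138 ] [-1.800e+02 -1.000e-02  7.409e+01] F [ 0.2  0.2 -0.9] w 0.0284
[np.float64(0.5925), np.float64(-0.28), np.float64(0.043), np.float64(74.0)] -> [-0.0009  0.001   0.095 ] 0.0016
[[267.6217085   59.4766938 ]
 [373.40326725  59.6905047 ]
 [366.15524579 244.53174418]
 [274.09820409 244.40960356]]
```

View pics/w4.png

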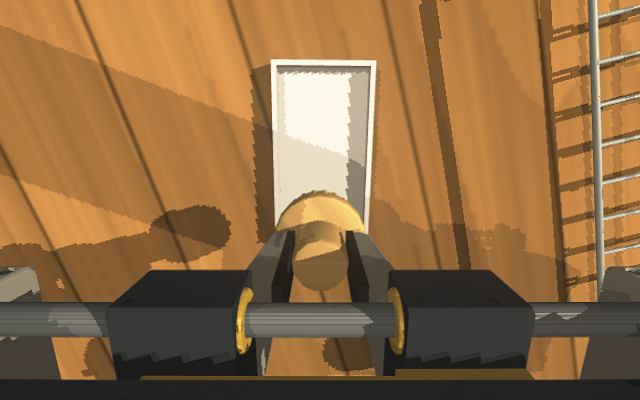

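The tray's far corners are at (271,61) and (376,61), about 3 px right of the prediction. I'll shift by 3 mm, lower and release.

>>> carry_out(deltas=[[[0, 0.003, 0.055, 0, 1], [0, 0.003, 0.088, 0, 1], [0, 0.003, 0.095, 0, 1], [0, 0.003, 0.095, 0, 1], [0, 0.003, 0.095, 0, 1], [0, 0.003, 0.095, 0, -0.1], [0, 0.003, 0.095, 0, -0.1], [0, 0.003, 0.095, 0, -0.1], [0, 0.003, 0.05, 0, -0.1], [0, 0.003, 0, 0, -0.1], [0, 0.003, 0, 0, -0.1]]])

```text
t: 13.28
tcp_pos: [0.5976, -0.2823, 0.142]
tcp_rot: [179.6, 0.1, 74.0]
contact_force: [-0.6, -0.2, -0.8]
gripper_width: 0.0506
```

```bash
python3 d.py .4566 .2205 .15 74; python3 - <<'E'
from h import *
im=r.snapshot("scene"); s=im[130:310,190:440,::-1]; cv2.imwrite("pics/s4.png",cv2.resize(s,None,fx=3.2,fy=3.2))
E
```

```text
t 13.28 tcp [ 0.5976 -0.2823  0.142 ] [1.7958e+02 7.0000e-02 7.4010e+01] F [-0.6 -0.2 -0.8] w 0.0506
[np.float64(0.4566), np.float64(0.2205), np.float64(0.15), np.float64(74.0)] -> [ 0.4445 -0.2739 -0.0105] 0.0002
```

View pics/s4.png

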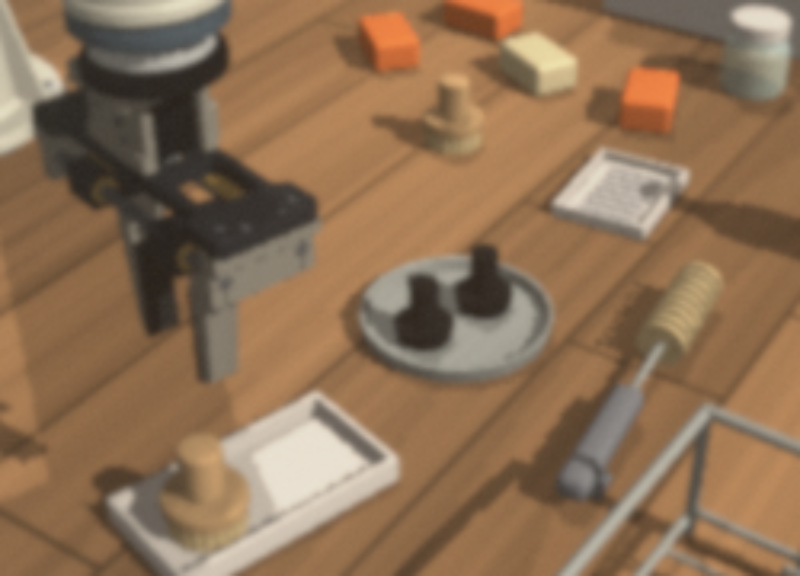

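>>> carry_out(deltas=[[[0.443, -0.27, -0.007, 0, -0.1], [0.443, -0.27, -0.007, 0, -0.1], [0.443, -0.27, -0.007, 0, -0.1], [0.443, -0.27, -0.007, 0, -0.1], [0.443, -0.27, -0.007, 0, -0.1], [0.443, -0.27, -0.007, 0, -0.1], [0.443, -0.27, -0.007, 0, -0.1], [0.443, -0.27, -0.007, 0, -0.2], [0.443, -0.27, -0.007, 0, -0.2], [0.443, -0.27, -0.007, 0, -0.2], [0.443, -0.27, -0.007, 0, -0.2], [0.443, -0.27, -0.007, 0, -0.2]]])

```text
t: 14.82
tcp_pos: [0.4577, 0.2178, 0.1444]
tcp_rot: [-180.0, 0.0, 73.9]
contact_force: [-0.2, 0.3, 0.1]
gripper_width: 0.0551
```

```bash
python3 d.py .4566 .2205 .038 74;  python3 - <<'E'
from h import *
cal=r.calibration("wrist"); im=r.snapshot("wrist"); cv2.imwrite("pics/w5.png",im[:,:,::-1])
print(pix(cal,[[.4566,.2205,.064],[.4566,.2205,.028]]))
E
```

```text
t 14.82 tcp [0.4577 0.2178 0.1444] [-1.7999e+02  3.0000e-02  7.3910e+01] F [-0.2  0.3  0.1] w 0.0551
[np.float64(0.4566), np.float64(0.2205), np.float64(0.038), np.float64(74.0)] -> [ 0.0023 -0.0018  0.1064] -0.0016
[[316.89036761 207.6390849 ]
 [317.21628641 197.30905898]]
```

View pics/w5.png

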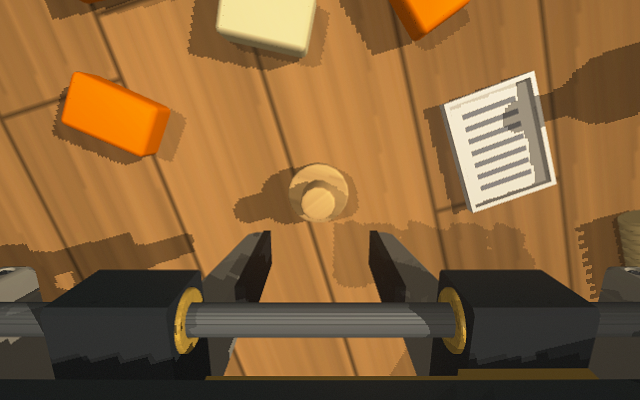

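The second knob is at (319,204), about 4 px further ahead than predicted, so I'll nudge forward and grip. The soap dish corners in this view are near (444,104), (533,71), (556,184), (473,211).

>>> carry_out(deltas=[[[0.004, 0.0, 0.06, 0, -0.2], [0.004, 0.0, 0.107, 0, -0.2], [0.004, 0.0, 0.107, 0, -0.2], [0.004, 0.0, 0.107, 0, 1], [0.004, 0.0, 0.107, 0, 1], [0.004, 0.0, 0.107, 0, 1], [0.004, 0.0, 0.107, 0, 1], [0.004, 0.0, 0.107, 0, 1], [0.004, 0.0, 0.05, 0, 1], [0.004, 0.0, 0.0, 0, 1], [0.004, 0.0, 0.0, 0, 1]]])

```text
t: 16.25
tcp_pos: [0.461, 0.2243, 0.1488]
tcp_rot: [179.7, -0.3, 74.0]
contact_force: [1.1, 0.8, -0.7]
gripper_width: 0.0284
```

```bash
python3 d.py .6159 -.208 .14 74; python3 - <<'E'
from h import *
cal=r.calibration("wrist")
# pose correction: picture w5 taken at ~ [.4577,.2178,.1444]; shift camera by tcp difference
s=r.state()["tcp_pos"]; P=np.array(cal["pose"]); P[:3,3]+=np.array([.4577,.2178,.1444])-s; cal["pose"]=P
q=plane(cal,[(444,104),(533,71),(556,184),(473,211)],.012)[:,:2]; print("soapdish",q.mean(0),[np.hypot(*(q[i]-q[(i+1)%4])).round(4) for i in range(4)])
for a,b in((0,3),(1,2)): d=q[a]-q[b];print(np.degrees(np.arctan2(d[1],d[0])))
E
```

```text
t 16.25 tcp [0.461  0.2243 0.1488] [179.65  -0.31  74.02] F [ 1.1  0.8 -0.7] w 0.0284
[np.float64(0.6159), np.float64(-0.208), np.float64(0.14), np.float64(74.0)] -> [-0.373   0.2679  0.0084] 0.0003
soapdish [0.63486508 0.21798202] [np.float64(0.0814), np.float64(0.1083), np.float64(0.0815), np.float64(0.1067)]
94.6510519575193
94.72229700366748
```

>>> carry_out(deltas=[[[-0.373, 0.268, 0.005, 0, 1], [-0.373, 0.268, 0.005, 0, 1], [-0.373, 0.268, 0.005, 0, 1], [-0.373, 0.268, 0.005, 0, 1], [-0.373, 0.268, 0.005, 0, 1], [-0.373, 0.268, 0.005, 0, 1], [-0.373, 0.268, 0.005, 0, 1], [-0.373, 0.268, 0.005, 0, 1], [-0.373, 0.268, 0.005, 0, 1], [-0.373, 0.268, 0.005, 0, 1], [-0.373, 0.268, 0.005, 0, 1], [-0.373, 0.268, 0.005, 0, 1]]])

```text
t: 17.75
tcp_pos: [0.6133, -0.2082, 0.1398]
tcp_rot: [180.0, -0.0, 74.1]
contact_force: [0.4, 0.7, -1.8]
gripper_width: 0.0282
```

```bash
python3 d.py .6165 -.2078 .043 74;  python3 - <<'E'
from h import *
cal=r.calibration("wrist"); im=r.snapshot("wrist"); cv2.imwrite("pics/w6.png",im[:,:,::-1])
c=np.array([.603,-.2434]);y=np.array([.276,.961]);x=np.array([.961,-.276])
print(pix(cal,[[*(c+a*x*.044+b*y*.082),.018] for a,b in((-1,1),(1,1),(1,-1),(-1,-1))]))
im=r.snapshot("top")[120:300,300:500,::-1]; cv2.imwrite("pics/t6.png",cv2.resize(im,(660,594),interpolation=cv2.INTER_CUBIC))
E
```

```text
t 17.75 tcp [ 0.6133 -0.2082  0.1398] [180.    -0.    74.09] F [ 0.4  0.7 -1.8] w 0.0282
[np.float64(0.6165), np.float64(-0.2078), np.float64(0.043), np.float64(74.0)] -> [0.0012 0.0029 0.0968] 0.0016
[[269.6965252  148.96480898]
 [368.27650677 149.12897905]
 [362.02155329 311.84133211]
 [275.60260528 311.7509245 ]]
```

View pics/w6.png

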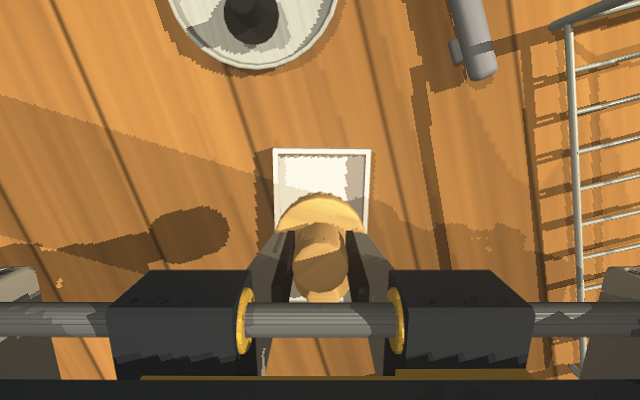

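View pics/t6.png

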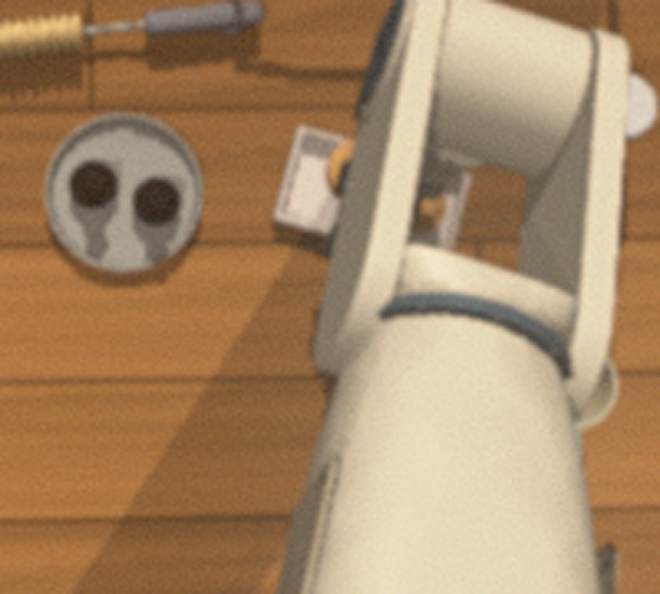

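>>> carry_out(deltas=[[[0.001, 0.003, 0.055, 0, 1], [0.001, 0.003, 0.088, 0, 1], [0.001, 0.003, 0.096, 0, 1], [0.001, 0.003, 0.096, 0, 1], [0.001, 0.003, 0.096, 0, 1], [0.001, 0.003, 0.096, 0, -0.1], [0.001, 0.003, 0.096, 0, -0.1], [0.001, 0.003, 0.096, 0, -0.1], [0.001, 0.003, 0.05, 0, -0.1], [0.001, 0.003, 0, 0, -0.1], [0.001, 0.003, -0.01, 0, -0.1], [0.001, 0.003, -0.01, 0, -0.1]]])

```text
t: 19.35
tcp_pos: [0.6167, -0.2093, 0.15]
tcp_rot: [179.9, 0.0, 74.0]
contact_force: [-0.3, -0.7, -0.7]
gripper_width: 0.0507
```

```bash
python3 d.py .458 .378 .16 148.7; python3 - <<'E'
from h import *
im=r.snapshot("scene"); s=im[130:310,190:440,::-1]; cv2.imwrite("pics/s6.png",cv2.resize(s,None,fx=3.2,fy=3.2))
E
```

```text
t 19.35 tcp [ 0.6167 -0.2093  0.15  ] [179.94   0.    74.01] F [-0.3 -0.7 -0.7] w 0.0507
[np.float64(0.458), np.float64(0.378), np.float64(0.16), np.float64(148.7)] -> [ 0.5208 -0.3143 -0.0104] -1.3036
```

View pics/s6.png

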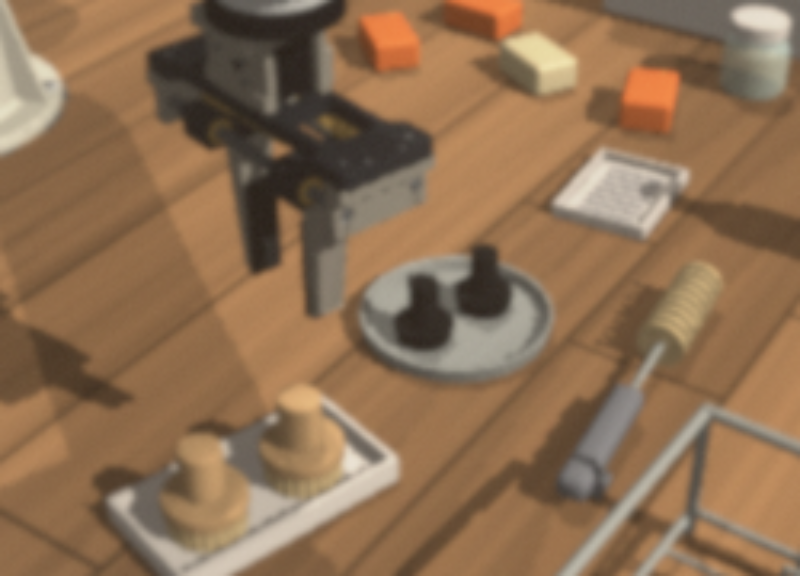

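Both brushes stand in the tray. Next is the soap.

>>> carry_out(deltas=[[[0.521, -0.314, -0.01, -1.304, -1], [0.521, -0.314, -0.01, -1.304, -1], [0.521, -0.314, -0.01, -1.304, -1], [0.521, -0.314, -0.01, -1.304, -1], [0.521, -0.314, -0.01, -1.304, -1], [0.521, -0.314, -0.01, -1.304, -1], [0.521, -0.314, -0.01, -1.304, -1], [0.521, -0.314, -0.01, -1.304, -1], [0.521, -0.314, -0.01, -1.304, -1], [0.521, -0.314, -0.01, -1.304, -1], [0.521, -0.314, -0.01, -1.304, -1], [0.521, -0.314, -0.01, -1.304, -1]]])

```text
t: 20.9
tcp_pos: [0.4574, 0.3771, 0.1579]
tcp_rot: [-179.8, -0.0, 148.8]
contact_force: [0.2, -0.1, -0.5]
gripper_width: 0.092
```

```bash
cat > ws.py <<'E'
from h import *
import sys
cal=r.calibration("wrist"); im=r.snapshot("wrist")[:,:,::-1].copy(); cv2.imwrite(sys.argv[1],im)
hsv=cv2.cvtColor(im,cv2.COLOR_BGR2HSV); H,S,V=[hsv[:,:,i].astype(int) for i in range(3)]
m=((H>20)&(H<35)&(S>40)&(S<150)&(V>150)).astype(np.uint8)*255; m=cv2.morphologyEx(m,cv2.MORPH_OPEN,np.ones((5,5)))
c=max(cv2.findContours(m,0,1)[0],key=cv2.contourArea); print(cv2.boundingRect(c))
p=plane(cal,c.reshape(-1,2),.032)[:,:2].astype(np.float32); print(cv2.minAreaRect(p)); print(pix(cal,[.458,.378,.032]))
E
python3 d.py .458 .378 .014 148.7; python3 ws.py pics/w7.png
```

```text
t 20.90 tcp [0.4574 0.3771 0.1579] [-1.7983e+02 -4.0000e-02  1.4877e+02] F [ 0.2 -0.1 -0.5] w 0.0920
[np.float64(0.458), np.float64(0.378), np.float64(0.014), np.float64(148.7)] -> [-0.0002  0.0015  0.1439] 0.0011
(298, 159, 50, 74)
((0.45958301424980164, 0.3795371651649475), (0.0437614843249321, 0.06962910294532776), 61.82256317138672)
[[320.56241451 196.42579307]]
```

View pics/w7.png

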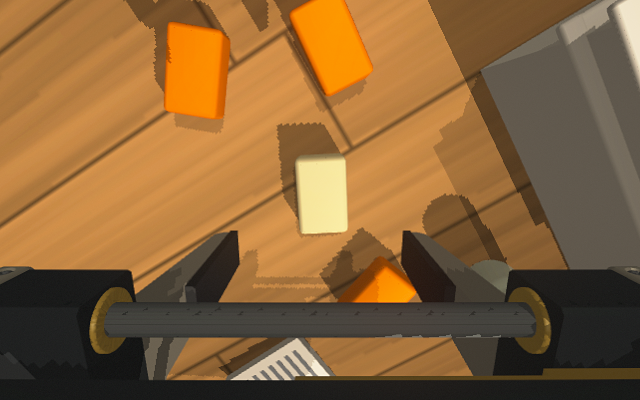

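The soap is centred at about (322,195) in the image. I measure (0.4596, 0.3795), with its long axis near 151°. I'll align, descend and grip.

>>> carry_out(deltas=[[[-0.001, 0.003, 0.05, -0.04, -1], [-0.001, 0.003, 0.1, -0.04, -1], [-0.001, 0.003, 0.135, -0.04, -1], [-0.001, 0.003, 0.143, -0.04, -1], [-0.001, 0.003, 0.143, -0.04, -1], [-0.001, 0.003, 0.143, -0.04, 1], [-0.001, 0.003, 0.143, -0.04, 1], [-0.001, 0.003, 0.143, -0.04, 1], [-0.001, 0.003, 0.143, -0.04, 1], [-0.001, 0.003, 0.143, -0.04, 1], [-0.001, 0.003, 0.143, -0.04, 1]]])

```text
t: 22.32
tcp_pos: [0.4604, 0.3801, 0.0167]
tcp_rot: [-180.0, -0.0, 151.0]
contact_force: [-1.1, -2.1, 4.3]
gripper_width: 0.0478
```

```bash
python3 d.py .633 .217 .11 94.6
```

```text
t 22.32 tcp [0.4604 0.3801 0.0167] [-1.7998e+02 -1.0000e-02  1.5103e+02] F [-1.1 -2.1  4.3] w 0.0478
[np.float64(0.633), np.float64(0.217), np.float64(0.11), np.float64(94.6)] -> [-0.23   -0.0591 -0.0933] 0.9848
```

>>> carry_out(deltas=[[[0, 0, -0.06, 0, 1], [0, 0, -0.093, 0, 1], [-0.23, -0.059, -0.093, 0.985, 1], [-0.23, -0.059, -0.093, 0.985, 1], [-0.23, -0.059, -0.093, 0.985, 1], [-0.23, -0.059, -0.093, 0.985, 1], [-0.23, -0.059, -0.093, 0.985, 1], [-0.23, -0.059, -0.093, 0.985, 1], [-0.23, -0.059, -0.093, 0.985, 1], [-0.23, -0.059, -0.093, 0.985, 1], [-0.23, -0.059, -0.093, 0.985, 1], [-0.23, -0.059, -0.093, 0.985, 1]]])

```text
t: 23.82
tcp_pos: [0.6331, 0.2173, 0.1096]
tcp_rot: [180.0, -0.0, 94.6]
contact_force: [0.1, 0.9, -2.0]
gripper_width: 0.0475
```

```bash
python3 d.py .633 .217 .021 94.6;  python3 - <<'E'
from h import *
cal=r.calibration("wrist"); im=r.snapshot("wrist"); cv2.imwrite("pics/w8.png",im[:,:,::-1])
for c in ((.630,.2155),(.635,.218)):
  c=np.array(c);y=np.array([-.08,.9968]);x=np.array([.9968,.08])
  print(pix(cal,[[*(c+a*x*.041+b*y*.054),.012] for a,b in((-1,1),(1,1),(1,-1),(-1,-1))]))
E
```

```text
t 23.82 tcp [0.6331 0.2173 0.1096] [180.    -0.    94.62] F [ 0.1  0.9 -2. ] w 0.0475
[np.float64(0.633), np.float64(0.217), np.float64(0.021), np.float64(94.6)] -> [-0.0003 -0.0001  0.0886] 0.0004
[[264.52490992 142.36325465]
 [365.22550031 142.38357254]
 [361.01716376 264.66458025]
 [269.57625487 264.6630113 ]]
[[270.79567213 139.74946983]
 [371.68981405 139.77533778]
 [366.8806508  262.50890032]
 [275.27699118 262.51101036]]
```

View pics/w8.png

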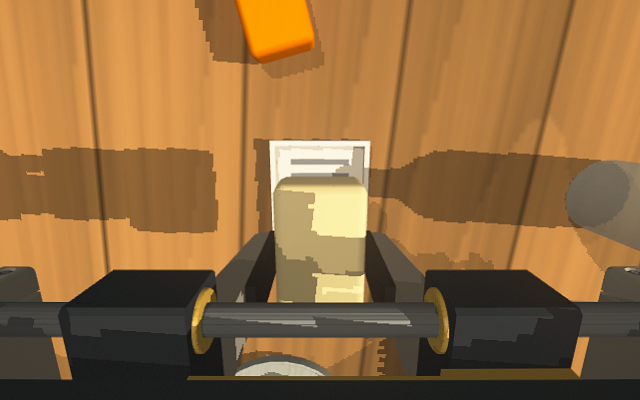

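The dish corners at (269,140) and (370,140) agree with a centre of about (0.634, 0.2177), and the soap is aligned with it. I'll lower it.

>>> carry_out(deltas=[[[0, 0.001, 0.05, 0, 1], [0, 0.001, 0.08, 0, 1], [0, 0.001, 0.088, 0, 1], [0, 0.001, 0.088, 0, 1], [0, 0.001, 0.088, 0, 1], [0, 0.001, 0.088, 0, -0.6], [0, 0.001, 0.088, 0, -0.6], [0, 0.001, 0.088, 0, -0.6], [0, 0.001, 0.05, 0, -0.6], [0, 0.001, 0, 0, -0.6], [0, 0.001, -0.06, 0, -0.6], [0, 0.001, -0.06, 0, -0.6]]])

```text
t: 25.38
tcp_pos: [0.6374, 0.2183, 0.1753]
tcp_rot: [179.5, -0.1, 94.6]
contact_force: [-0.1, -0.2, -0.9]
gripper_width: 0.0734
```

```bash
python3 d.py .40 .217 .25 94.6
```

```text
t 25.38 tcp [0.6374 0.2183 0.1753] [ 1.7948e+02 -1.3000e-01  9.4580e+01] F [-0.1 -0.2 -0.9] w 0.0734
[np.float64(0.4), np.float64(0.217), np.float64(0.25), np.float64(94.6)] -> [ 0.0179 -0.236  -0.0768] -0.0003
```

>>> carry_out(deltas=[[[0.17, -0.3, -0.08, 0, -0.6], [0.17, -0.3, -0.08, 0, -0.6], [0.17, -0.3, -0.08, 0, -0.6], [0.17, -0.3, -0.08, 0, -0.6], [0.17, -0.3, -0.08, 0, -0.6], [0.17, -0.3, -0.08, 0, -0.6], [0.17, -0.3, -0.08, 0, -0.6], [0.17, -0.3, -0.08, 0, -0.6], [0.17, -0.3, -0.08, 0, -0.6]]])

```text
t: 26.5
tcp_pos: [0.3223, 0.3621, 0.2489]
tcp_rot: [-180.0, 0.0, 94.5]
contact_force: [0.9, -0.1, -0.4]
gripper_width: 0.0736
```

```bash
python3 d.py; python3 - <<'E'
from h import *
im=r.snapshot("scene"); s=im[130:310,190:440,::-1]; cv2.imwrite("pics/s9.png",cv2.resize(s,None,fx=3.2,fy=3.2))
im=r.snapshot("top")[110:270,230:500,::-1]; cv2.imwrite("pics/t9.png",cv2.resize(im,None,fx=2.9,fy=2.9,interpolation=cv2.INTER_CUBIC))
cal=r.calibration("top")
cv2.imwrite("pics/top9.png",r.snapshot("top")[:,:,::-1])
E
```

```text
t 26.50 tcp [0.3223 0.3621 0.2489] [-1.7997e+02  5.0000e-02  9.4520e+01] F [ 0.9 -0.1 -0.4] w 0.0736
```

View pics/s9.png

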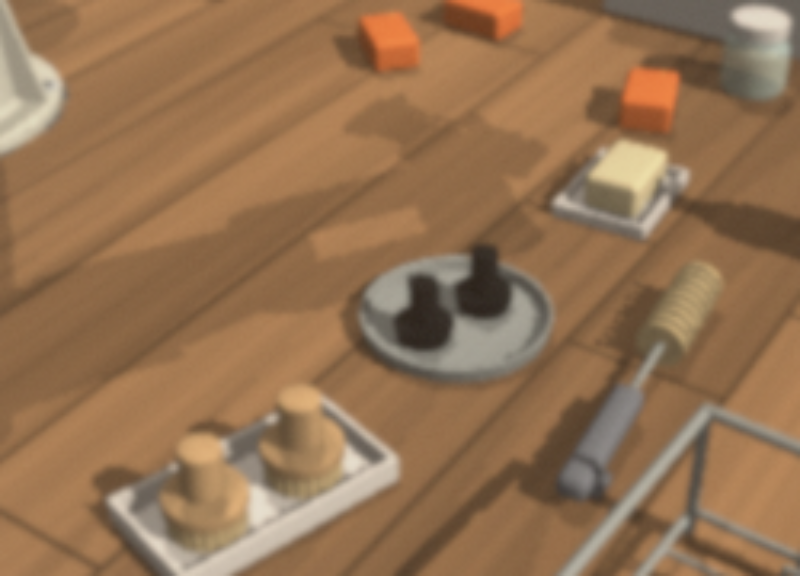

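View pics/t9.png

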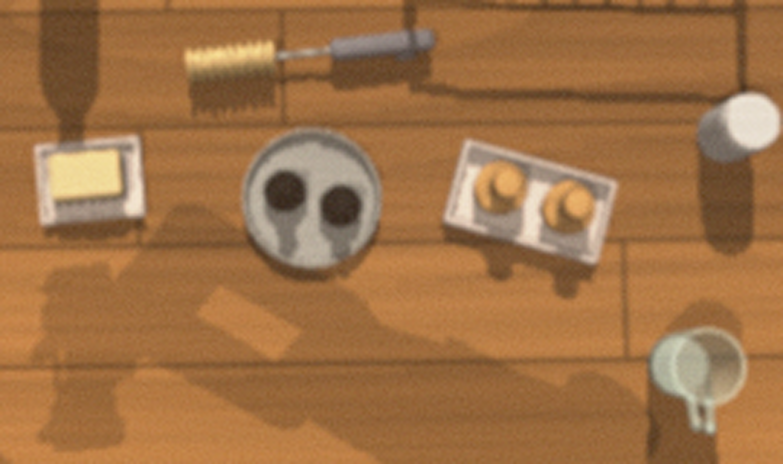

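Everything is seated and the arm is clear. I'll check the offsets numerically in the tray frames, using the top view for both the objects and the trays.

```bash
python3 - <<'E'
from h import *
cal=r.calibration("top"); im=cv2.imread("pics/top9.png"); hsv=cv2.cvtColor(im,cv2.COLOR_BGR2HSV); H,S,V=[hsv[:,:,i].astype(int) for i in range(3)]
def cp(u,v,z): return plane(cal,[(230+(u+.5)/2.9-.5,110+(v+.5)/2.9-.5)],z)[0][:2]
def fr(p,c,a): a=np.radians(a); d=p-np.array(c); return np.array([d@[np.sin(a),-np.cos(a)],d@[np.cos(a),np.sin(a)]]).round(4)
for k,(u,v) in dict(k1=(507,184),k2=(576,206)).items(): print(k,fr(cp(u,v,.068),(.6025,-.2435),73.9),end=" ")
for k,(u,v) in dict(d1=(499,187),d2=(567,208)).items(): print(k,fr(cp(u,v,.032),(.6025,-.2435),73.9),end=" ")
print()
for u,v in((285,190),(341,205)): p=cp(u,v,.03);print("plug",p,np.hypot(*(p-[.6087,-.0156])))
m=((H>18)&(H<36)&(S>60)&(S<150)&(V>150)).astype(np.uint8)*255; mm=np.zeros_like(m); mm[155:185,240:280]=m[155:185,240:280]
c=max(cv2.findContours(mm,0,1)[0],key=cv2.contourArea); p=plane(cal,c.reshape(-1,2),.036)[:,:2].astype(np.float32); R=cv2.minAreaRect(p); print(R)
for C in ((.630,.2155),(.6345,.218)): print("soap",fr(np.array(R[0]),C,94.5))
# bystanders vs. first picture
a=cv2.imread("pics/top0.png")
for n,(x0,y0,x1,y1) in dict(bb=(290,117,385,140),jug=(450,220,495,263)).items():
    A=a[y0:y1,x0:x1].astype(np.float32).mean(2);B=im[y0:y1,x0:x1].astype(np.float32).mean(2)
    print(n,cv2.phaseCorrelate(A,B),np.abs(A-B).mean())
E
```

```text
k1 [0.0021 0.0356] k2 [-0.0007 -0.0372] d1 [0.0033 0.0372] d2 [ 0.0011 -0.0364] 
plug [0.61549319 0.01222561] 0.028642840346838835
plug [ 0.59929635 -0.04521843] 0.03107539298565875
((0.6328504681587219, 0.21742208302021027), (0.04783998429775238, 0.07176309823989868), 0.15559446811676025)
soap [0.003  0.0017]
soap [-0.0017 -0.0004]
bb ((-0.02620062290773717, 0.014293737957579822), 1.0120022363132901) 2.7934403
jug ((0.39772724472338794, 0.5481677796450803), 0.8863491416271821) 10.857882
```

```bash
python3 - <<'E'
from cell import r
print(r.finish_job())
E
```

```text
the job is handed in; nothing more can be done
None
```

The job is handed in at about 27 s of the 128 s allowed, with all five things in their trays and released. The hand-in reports no verdict, so this rests on my own last checks.

| Object | Last check (top view) | Limit |
|---|---|---|
| Brushes in the long tray | at most 3.3 mm off across, 35–37 mm along | 17 mm across, 55 mm along |
| Plugs in the round dish | 29 mm and 31 mm from the middle | 48 mm |
| Soap in the soap dish | within 3 mm on both axes, about 4° (0.08 rad) off line | 18 mm, 0.4 rad |

- **Seating:** in the last scene and top pictures everything stands or lies flat and fully down. I judged this by eye and did not measure heights or tilts.
- **Bystanders:** the bottle brush did not shift in the picture (under 0.1 px). The jug shifted about 0.7 px, roughly 2 mm. That comparison is less certain because the arm's shadow over the jug changed between the pictures.
- **Disagreements:** the top and wrist views put the soap dish about 5 mm apart and the long tray about 2 mm apart. I placed by the wrist view, and the soap is within its limit by either.

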